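# Count along the wash rack and push the tub into the third gap

## Robot

A 6-joint arm with a two-finger parallel gripper is mounted at the origin on the work surface. World frame = base frame: x ahead of the robot, y to its left, z up, the work surface at z = 0. Lengths are in m, angles in rad, forces in N, time in s.
With the tool pointing down it reaches from about 0.425 to 1.125 m from the base axis. Payload 14.9 kg.
Tool frame: the origin (TCP) lies between the finger pads; the fingertips stand bot.tip_reach ahead of it and the grasp point (between the pads) lies 8 mm behind it (bot.tip_reach is the distance from the TCP to the fingertips, in m); z points along the fingers, y is the direction in which the jaws open and shut (so a half turn about z gives the same grasp; the last joint's range is limited). The gripper opens to 91 mm and grips with 3 to 60 N. Pads are 32 mm wide; open, the fingers measure 118 mm over their backs; the gripper's body (76 mm by 178 mm) begins 60 mm behind the grasp point.
Start: joints at [1.255, 0.379, 1.734, -0, 1.028, -0.033], TCP at [0.195, 0.672, 0.225] pointing down, gripper open.
Joint ranges: [-2.77, 2.77], [-0.74, 2.19], [0, 2.66], [-1.06, 4.2], [0.31, 2.87], [-3.08, 3.08]. Speed limits (rad/s): [1.89, 1.89, 2.39, 3.14, 3.14, 3.14].

## Interface

Orientations are given as a unit quaternion [w, x, y, z].
In Python, from station import readout, camera, camera_params, job, nets, bot gives the robot as it stands.
- The arm moves only by the shell command python3 -m jog 'ROWS' [FORCE]. ROWS is JSON, a list of rows, each a list of 5 numbers: the gripper command: -1 is fully open, 1 is shut, values between are in proportion, then the shift along the world's x, y, z in m, then the turn about the world's z in rad. In form: [[claw, x, y, z, spin], ...]. A call has 1 to 8 rows; each row shifts and turns the commanded pose from where the row before left it; what a row does not reach is not made up. A row lasts 1/12 s, in which the tool goes at most 41.7 mm and 7.16 degrees, less where a joint would pass 70% of its speed; a pose out of reach is approached as far as the arm can. A call with a gripper value outside its range is refused whole. The fingers move at their own pace and stop on an object; FORCE is the grip in N (left out, the last holds). Time passes only in rows, so rows that do not move let the fingers close. It gives the time, the measured TCP pose, the force and the opening at its end, in the units of the state.
- readout.read_state(): the state, without advancing time (a new reading comes with each control period).
- camera(name): name is "side" or "top"; returns (picture, depth): 400x640x3 uint8, red, green, blue; 400x640 float32, m along the optical axis (not along the pixel's ray), 0 where there is no reading.
- camera_params(name): a dict with "vertical_fov" (degrees; the focal length in pixels is half the picture's height over the tangent of half this angle, whatever the lens; pixels are square), "cx", "cy" (the principal point, pixels), "camera_from_world" (4x4, takes a point from world to camera coordinates). Camera axes: x right, y up, looking along -z (the intrinsics and any distortion apply to the point x, -y, -z); pixel columns grow to the right and rows downward; lengths in m; the calibration is good to about 2 mm. A picture is of the moment at which its call begins. camera_params takes no time and is no camera call.
- job.job_done(): hands the job in, once; it reports no verdict.
Trained networks look in the newest picture that a camera, given by its name, has taken for a name from the list of things; names that differ only in an ending like _2 or _b are one class to them, and where a whole thing is asked for, a point or a joint stands for the part that bears it (a point fixed in the world has none). Each returns a list of dicts, best first, with "p" (0 to 1); they miss things now and then, are a little off and sometimes report something else, mostly with a low value. They report only what shows in the picture. A call takes as long as a camera call. They do not tell look-alikes from the thing itself.
- nets.cut_out(camera, label): "region" (400x640 bool, what is visible of it).
- nets.mark_of(camera, label): "point" ([x, y, z] in m, in the coordinates of the camera as it stood for that picture, good to about 4 mm: a listed point, or the origin of a listed thing).
The state is a dict: "time_s": time; "qpos": joint angles; "dq": joint speeds; "effort": joint torques, N m; "tool_pos": TCP position; "orientation": TCP orientation; "wrist_force": force on the tool from outside, world axes, zero at the start; "torque": the same for the moment, N m; "width": finger opening in m.
Only numpy, scipy, OpenCV 4.12 (cv2) and the standard library are available. Lean on these libraries where they do the work, as an engineer would, in place of code of your own. Each camera call takes 0.05 s, during which the arm holds its last target.

## Task

First count along the wash rack by touch: starting at the end with the blue clip, run a fingertip along the sprung dark steel bars over the gaps so that the first, second and third bar each dip clearly in turn, and stop there without pressing the fourth. Then push the green-lidded tub across the bench, end-on, into that third gap until it is fully home against the rack's back wall. Push only: do not lift or tip the tub, and leave the red-lidded tub, the glass and the bowl where they stand.

Things in the scene. Friction and masses are not known exactly. Their poses are not given: they have to be found in the camera images.
- rack: Fixed light grey plastic divider rack on the bench, no floor. Origin: on the bench surface, midway along the rack; its x axis points from the open front to the back wall (away from the robot), y along the row of gaps, z up. Four gaps, each 56 mm clear, 62 mm apart, centred at y = +93, +31, -31, -93 mm; five dividers 6 mm thick, 42 mm high, from x = -35 mm (open front) to x = +35 mm, where the back wall's inner face lies (wall 8 mm thick, 50 mm high).
- clip_blue: Blue plastic end clip, fixed against one end of the rack (either end, it changes from run to run), 78 x 24 x 48 mm. Origin: on the bench, at x = 0, y = +140 or -140 mm in the rack's frame; axes as the rack's. Gaps and bars are counted from this end. (A like black clip sits on the other end.)
- bail_1_top (a point): Top centre of the sprung dark steel bar over the gap at rack y = +93 mm. At rest 64 mm above the bench, at rack x = +18 mm. The bar is an 8 mm round wire along rack y: level for 13 mm each side of this point, then sloping down 7 mm to its ends, 27 mm each side, so a fingertip can slide from bar to bar.
- bail_2_top (a point): Top centre of the sprung dark steel bar over the gap at rack y = +31 mm. At rest 64 mm above the bench, at rack x = +18 mm. The bar is an 8 mm round wire along rack y: level for 13 mm each side of this point, then sloping down 7 mm to its ends, 27 mm each side, so a fingertip can slide from bar to bar.
- bail_3_top (a point): Top centre of the sprung dark steel bar over the gap at rack y = -31 mm. At rest 64 mm above the bench, at rack x = +18 mm. The bar is an 8 mm round wire along rack y: level for 13 mm each side of this point, then sloping down 7 mm to its ends, 27 mm each side, so a fingertip can slide from bar to bar.
- bail_4_top (a point): Top centre of the sprung dark steel bar over the gap at rack y = -93 mm. At rest 64 mm above the bench, at rack x = +18 mm. The bar is an 8 mm round wire along rack y: level for 13 mm each side of this point, then sloping down 7 mm to its ends, 27 mm each side, so a fingertip can slide from bar to bar.
- bail_1 (a joint): How far that bar (rack y = +93 mm) is pressed straight down, m: 0 at rest, 0.006 at its hard stop. Spring: 1.2 N to start, 0.6 N more per mm, springs back by itself. A dip of over 2 mm counts as pressed.
- bail_2 (a joint): How far that bar (rack y = +31 mm) is pressed straight down, m: 0 at rest, 0.006 at its hard stop. Spring: 1.2 N to start, 0.6 N more per mm, springs back by itself. A dip of over 2 mm counts as pressed.
- bail_3 (a joint): How far that bar (rack y = -31 mm) is pressed straight down, m: 0 at rest, 0.006 at its hard stop. Spring: 1.2 N to start, 0.6 N more per mm, springs back by itself. A dip of over 2 mm counts as pressed.
- bail_4 (a joint): How far that bar (rack y = -93 mm) is pressed straight down, m: 0 at rest, 0.006 at its hard stop. Spring: 1.2 N to start, 0.6 N more per mm, springs back by itself. A dip of over 2 mm counts as pressed.
- tub: The tub to push: loose white plastic tub with a green lid, 74 mm long (own x) x 44 mm wide (own y) x 38 mm high, about 160 g, upright-sided. Origin: centre of its underside. It starts on the bench in front of the rack, roughly facing it (within about 0.25 rad). Fully home, its centre is at x = -2 mm in the rack's frame and 4 mm of it still stand out of the gap; either end may go first.
- red_tub: A same-sized tub with a red lid, already home in the rack's gap at rack y = +93 mm, under that bar without touching it. Leave alone. Origin: centre of its underside.
- glass: Loose green glass tumbler, 68 mm across, 85 mm high, standing to the right of the work (-y). Leave alone. Origin: centre of its underside.
- bowl: Loose white bowl, 110 mm across, 45 mm high, standing to the left of the work (+y). Leave alone. Origin: centre of its underside.
Mind the look-alikes: they are no part of the job. What is shaped like the tub but purple or yellow is not meant.

How it is judged:
By the outcome, as a careful person would: the job done as asked, in the order asked, and still so for the second after the job is handed in, with the robot touching nothing.
It also fails if it takes over 61 s, if anything falls off the work surface, if the arm or the gripper's body presses on something with over 40 N, if the wrist force passes 120 N, or if a joint passes its speed limit or range.

## Working session

There is one attempt and no reset: what is moved stays moved. The work goes in short steps, Python scripts to look and compute and a shell command to move; the robot and the scene stay as the last step left them, time stands still between calls to the robot, and variables do not carry over. Pictures are saved under pics/ and viewed, and the job is handed in when it is done.

```bash
ls; mkdir -p pics; python3 - <<'E'
from station import readout, camera, camera_params, job, nets, bot
import cv2
for n in ["top","side"]:
    p,d=camera(n); cv2.imwrite(f"pics/{n}0.png",p[:,:,::-1]); print(n,camera_params(n))
print(readout.read_state(), bot.tip_reach)
E
```

```text
pics
top {'vertical_fov': 46.649918155557714, 'cx': 323.21143013361245, 'cy': 195.23887799902116, 'camera_from_world': array([[ 7.03059434e-03, -9.99974482e-01, -1.26730855e-03,
         1.92085192e-02],
       [ 9.95482531e-01,  6.87900115e-03,  9.46953559e-02,
        -5.91484768e-01],
       [-9.46842217e-02, -1.92734816e-03,  9.95505491e-01,
        -1.41188990e+00],
       [ 0.00000000e+00,  0.00000000e+00,  0.00000000e+00,
         1.00000000e+00]])}
side {'vertical_fov': 45.73182824956973, 'cx': 318.85171351284896, 'cy': 202.31122080307637, 'camera_from_world': array([[-0.992714  , -0.12013269,  0.00932978,  0.58380577],
       [ 0.08822176, -0.67190884,  0.73536075, -0.10374894],
       [-0.0820721 ,  0.730826  ,  0.67761163, -1.22609401],
       [ 0.        ,  0.        ,  0.        ,  1.        ]])}
{'time_s': 0.1, 'qpos': array([ 1.25471923e+00,  3.79374274e-01,  1.73469568e+00,  6.51629990e-06,
        1.02848149e+00, -3.33087872e-02]), 'dq': array([-0.00157121, -0.00168185, -0.00083047, -0.00063778, -0.00012664,
        0.00079656]), 'effort': array([ 1.91531726e-04, -7.65022016e+01, -4.35291123e+01,  6.52217888e-02,
        3.97908781e-02,  1.73567179e-05]), 'tool_pos': array([0.19521904, 0.67188739, 0.22435437]), 'orientation': array([-8.60687886e-05,  1.40915244e-01,  9.90021547e-01, -4.71612476e-04]), 'wrist_force': array([0.31126502, 0.42160486, 0.61453773]), 'torque': array([-0.10201346, -0.02165105,  0.04734283]), 'width': 0.09091609845912957} 0.011
```

View pics/top0.png

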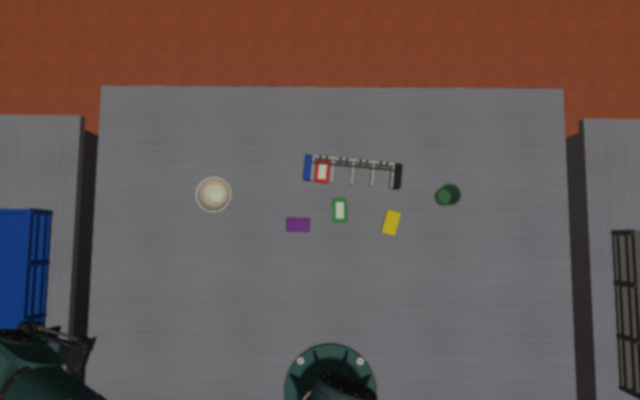

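View pics/side0.png

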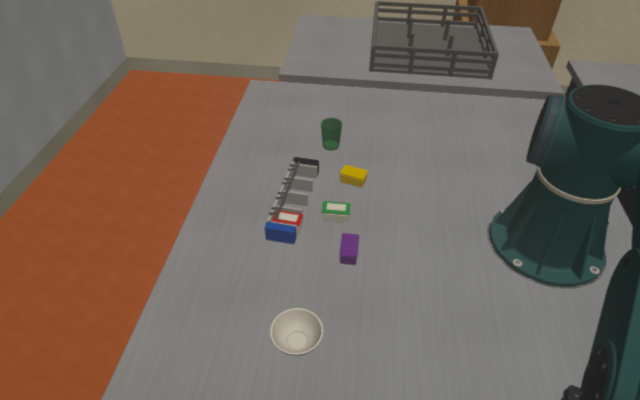

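The top view shows the blue clip at (308,167), the left (+y) end, and the black clip at (397,176). The red-lid tub is home in the first gap at (322,171). Candidates for the tub are green-lid (339,210), purple (298,225), yellow (391,222) and red-lid (322,171). I choose the one with the green rim and white lid at (339,210).

```bash
cat > h.py <<'E'
from station import readout, camera, camera_params, job, nets, bot
import cv2, numpy as np
def cloud(n,d):
    P=camera_params(n); f=200/np.tan(np.radians(P["vertical_fov"]/2)); T=np.linalg.inv(P["camera_from_world"])
    v,u=np.mgrid[0:400,0:640]
    X=np.stack([(u-P["cx"])/f*d,-(v-P["cy"])/f*d,-d],-1)
    return X@T[:3,:3].T+T[:3,3]
def c2w(n,p):
    T=np.linalg.inv(camera_params(n)["camera_from_world"]); return T[:3,:3]@np.array(p)+T[:3,3]
def proj(n,p):
    P=camera_params(n); f=200/np.tan(np.radians(P["vertical_fov"]/2)); c=P["camera_from_world"]@np.append(p,1)
    return np.array([P["cx"]+f*c[0]/-c[2],P["cy"]-f*c[1]/-c[2]])
E
python3 - <<'E'
from h import *
np.set_printoptions(precision=4,suppress=True)
for n in ["top","side"]:
    p,d=camera(n); W=cloud(n,d); np.save(f"{n}.npy",W); np.save(f"{n}p.npy",p)
    print(n,"table z",[W[r,c,2] for r,c in [(260,200),(260,450),(130,350),(200,260)]])
    for l in ["rack","clip_blue","bail_1_top","bail_2_top","bail_3_top","bail_4_top","tub","red_tub","glass","bowl"]:
        for r in nets.mark_of(n,l)[:5]: 
            w=c2w(n,r["point"]); print(l,round(r["p"],2),w,proj(n,w).round())
p=np.load("topp.npy"); c=cv2.resize(p[140:245,270:415],None,fx=5,fy=5,interpolation=cv2.INTER_CUBIC); cv2.imwrite("pics/crop_top.png",c[:,:,::-1])
p=np.load("sidep.npy"); c=cv2.resize(p[140:270,250:390],None,fx=4.5,fy=4.5,interpolation=cv2.INTER_CUBIC); cv2.imwrite("pics/crop_side.png",c[:,:,::-1])
E
```

```text
top table z [np.float64(-0.005259770097809424), np.float64(0.0021995971821766602), np.float64(0.0037961477227186347), np.float64(-0.0017177800101255691)]
rack 0.68 [ 0.664  -0.0646 -0.0006] [351. 174.]
clip_blue 0.71 [ 0.592  -0.3542  0.0017] [443. 197.]
clip_blue 0.63 [ 0.6759  0.0713 -0.0034] [308. 170.]
bail_1_top 0.56 [0.6883 0.0232 0.06  ] [323. 163.]
bail_2_top 0.37 [ 0.6789 -0.0373  0.0603] [343. 166.]
bail_2_top 0.17 [0.6685 0.0229 0.0027] [324. 172.]
bail_3_top 0.47 [ 0.679  -0.0956  0.0673] [363. 166.]
bail_4_top 0.43 [ 0.6724 -0.1589  0.063 ] [383. 168.]
bail_4_top 0.39 [ 0.5904 -0.3562 -0.0041] [443. 197.]
tub 0.88 [ 0.502   0.1031 -0.0026] [298. 224.]
tub 0.6 [ 0.5481 -0.0254  0.0015] [339. 210.]
tub 0.58 [ 0.5096 -0.1853 -0.0017] [389. 222.]
tub 0.44 [ 0.6656 -0.0623  0.0027] [350. 173.]
tub 0.44 [0.669  0.0264 0.0008] [322. 172.]
red_tub 0.57 [ 0.6671  0.0237 -0.002 ] [323. 172.]
glass 0.97 [ 0.5903 -0.3561 -0.0015] [443. 197.]
glass 0.47 [ 0.6823 -0.0367  0.062 ] [343. 165.]
bowl 0.59 [0.5931 0.366  0.002 ] [215. 195.]
side table z [np.float64(-0.001190093555908156), np.float64(0.0010068504151428126), np.float64(-0.001527538229753933), np.float64(-0.0026852169280835447)]
rack 0.95 [ 0.6652 -0.0638 -0.0046] [294. 204.]
rack 0.23 [0.6669 0.0344 0.0003] [288. 228.]
clip_blue 0.68 [0.6729 0.0748 0.0023] [283. 238.]
clip_blue 0.55 [0.5934 0.3655 0.0003] [296. 342.]
bail_1_top 0.53 [0.6873 0.0236 0.0653] [280. 207.]
bail_2_top 0.5 [ 0.6795 -0.0342  0.0572] [287. 194.]
bail_3_top 0.55 [ 0.6779 -0.0995  0.0644] [291. 177.]
bail_4_top 0.41 [ 0.6717 -0.155   0.0598] [297. 166.]
tub 0.58 [ 0.4986  0.1007 -0.0029] [349. 254.]
tub 0.57 [ 0.5462 -0.0264  0.0031] [335. 215.]
red_tub 0.87 [ 0.666   0.0327 -0.0006] [288. 228.]
glass 0.63 [ 0.5934 -0.3503 -0.002 ] [330. 146.]
bowl 0.7 [ 0.5909  0.3639 -0.0007] [297. 342.]
```

```bash
python3 - <<'E'
from h import *
np.set_printoptions(precision=4,suppress=True)
# colour masks
for n in ["top","side"]:
    W=np.load(n+".npy"); p=np.load(n+"p.npy"); hsv=cv2.cvtColor(p,cv2.COLOR_RGB2HSV)
    def m(h0,h1,s=100): return (hsv[...,0]>=h0)&(hsv[...,0]<=h1)&(hsv[...,1]>s)&(W[...,0]>.4)&(W[...,0]<.95)&(abs(W[...,1])<.3)&(W[...,2]>.012)
    for nm,mm in [("green",m(45,80)),("blue",m(105,125)),("red",m(0,6)|m(174,180)),("yellow",m(22,34)),("purple",m(130,160))]:
        k,l,s,c=cv2.connectedComponentsWithStats(mm.astype(np.uint8))
        for i in range(1,k):
            if s[i,4]<15: continue
            q=W[l==i]; top=q[q[:,2]>np.percentile(q[:,2],95)-.006]
            r=cv2.minAreaRect(top[:,:2].astype(np.float32)*1000)
            print(n,nm,s[i],"mean",q.mean(0),"ztop",np.percentile(q[:,2],95),"rect",r)
E
```

```text
top green [333 199  13  23 119] mean [ 0.5438 -0.0233  0.0502] ztop 0.043007437014874104 rect ((515.0340576171875, -18.964183807373047), (50.43831253051758, 134.6197052001953), 77.1856918334961)
top blue [303 155   9  25 169] mean [0.6755 0.0735 0.0559] ztop 0.05243097552899974 rect ((582.809814453125, 58.64521789550781), (264.5021667480469, 34.48670959472656), 9.165735244750977)
top red [317 159  13   4  40] mean [0.6985 0.0249 0.0422] ztop 0.06242337477359304 rect ((692.1856689453125, 23.206966400146484), (21.972732543945312, 5.30593729019165), 83.55999755859375)
top red [315 163  15  21 141] mean [0.6523 0.0281 0.0482] ztop 0.042966176532811984 rect ((571.4302978515625, 33.88444900512695), (41.98808670043945, 230.60194396972656), 86.21099853515625)
top yellow [381 210  20  26 348] mean [ 0.5083 -0.1836  0.0415] ztop 0.04312516791953522 rect ((501.6791687011719, -94.0688247680664), (77.39191436767578, 235.1246337890625), 3.941380739212036)
top purple [287 218  22  13 272] mean [0.5003 0.102  0.0383] ztop 0.04363476776387084 rect ((501.238525390625, 101.43844604492188), (36.73304748
[... 314 characters left out ...]
846824751600854 rect ((678.4805908203125, 76.6589126586914), (23.966949462890625, 73.89164733886719), 84.48753356933594)
side red [272 210  31  16 177] mean [0.6619 0.0339 0.0363] ztop 0.03964929791017211 rect ((668.5331420898438, 35.59030532836914), (55.75185775756836, 73.21256256103516), 85.01234436035156)
side yellow [340 165  28  20 385] mean [ 0.51   -0.1743  0.0311] ztop 0.038983353033188936 rect ((510.1400146484375, -181.9622802734375), (46.027889251708984, 72.71768188476562), 73.46979522705078)
side purple [340 234  19  28 406] mean [0.5006 0.1103 0.0354] ztop 0.039192090417116576 rect ((500.6578674316406, 105.16069793701172), (74.9734115600586, 40.25787353515625), 89.65638732910156)
```

View pics/crop_top.png

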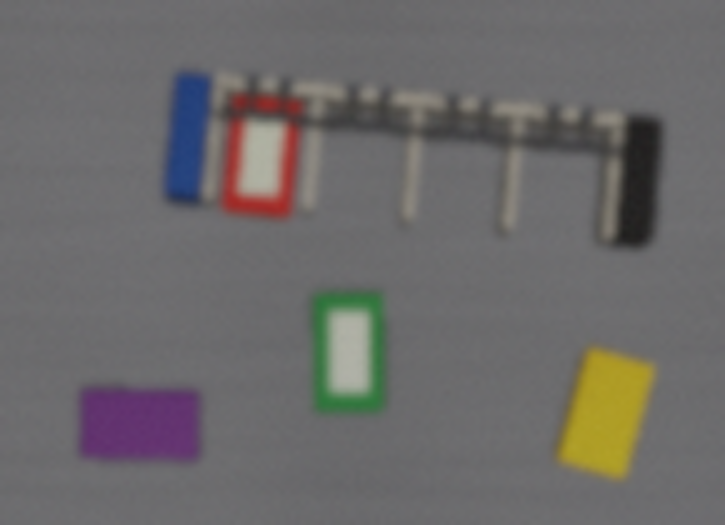

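View pics/crop_side.png

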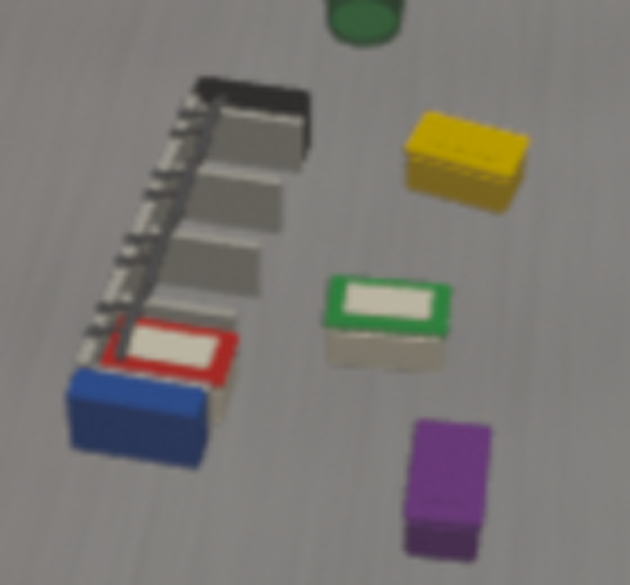

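The close crop confirms the target: green rim, white label, the only tub standing clear in front of gaps 2 and 3. Next I'll refine the rack and tub poses.

```bash
cat > fit.py <<'E'
from h import *
np.set_printoptions(precision=4,suppress=True)
def ray(n,uv,z):
    P=camera_params(n); f=200/np.tan(np.radians(P["vertical_fov"]/2)); T=np.linalg.inv(P["camera_from_world"])
    d=T[:3,:3]@np.array([(uv[0]-P["cx"])/f,-(uv[1]-P["cy"])/f,-1]); o=T[:3,3]; return (o+d*(z-o[2])/d[2])[:2]
def lid(n,p,h0,h1,near,z,rad=.07,up=4):
    "lid outline by colour, upsampled; returns rect in world mm"
    c=proj(n,np.append(near,z)).astype(int); R=30; x0,y0=c[0]-R,c[1]-R
    im=cv2.resize(p[y0:y0+2*R,x0:x0+2*R],None,fx=up,fy=up,interpolation=cv2.INTER_CUBIC); h=cv2.cvtColor(im,cv2.COLOR_RGB2HSV)
    m=((h[...,0]>=h0)&(h[...,0]<=h1)&(h[...,1]>90)).astype(np.uint8)
    cs,_=cv2.findContours(m,cv2.RETR_EXTERNAL,cv2.CHAIN_APPROX_NONE)
    cs=max(cs,key=cv2.contourArea)[:,0,:].astype(float)
    uv=(cs+.5)/up-.5+[x0,y0]
    w=np.array([ray(n,q,z) for q in uv],np.float32)
    return cv2.minAreaRect(w*1000)
E
python3 - <<'E'
from fit import *
for n in ["top","side"]:
    p=np.load(n+"p.npy")
    print(n,"green",lid(n,p,45,85,(.546,-.025),.038))
    if n=="top": print("blue",lid(n,p,105,125,(.677,.075),.048))
# Procrustes of net points
L=[((.018,.093),[(.6883,.0232),(.6873,.0236)]),((.018,.031),[(.6789,-.0373),(.6795,-.0342)]),((.018,-.031),[(.679,-.0956),(.6779,-.0995)]),((.018,-.093),[(.6724,-.1589),(.6717,-.155)]),((0,0),[(.664,-.0646),(.6652,-.0638)]),((0,.14),[(.6759,.0713),(.6729,.0748),(.6785,.0767)])]
A=np.array([a for a,b in L for _ in b]);B=np.array([q for a,b in L for q in b])
a=A-A.mean(0);b=B-B.mean(0);th=np.arctan2((a[:,0]*b[:,1]-a[:,1]*b[:,0]).sum(),(a*b).sum())
R=np.array([[np.cos(th),-np.sin(th)],[np.sin(th),np.cos(th)]]);t=B.mean(0)-R@A.mean(0)
print("rack",t,th,np.degrees(th));print((B-(A@R.T+t))*1000)
for q in [(.018,.093),(.018,.031),(.018,-.031),(-.035,-.031),(-.002,-.031),(-.110,-.031)]: print(q,R@q+t)
# overlay
p=np.load("topp.npy").copy(); S=5
im=cv2.resize(p[140:245,270:415],None,fx=S,fy=S,interpolation=cv2.INTER_CUBIC)
def dr(n,q,z,col):
    u=proj(n,np.append(R@np.array(q)+t,z)); u=((u-[270,140]+.5)*S).astype(int); cv2.circle(im,tuple(int(v) for v in u),3,col,-1)
for y in (.124,.062,0,-.062,-.124): dr("top",(-.035,y),.042,(255,255,0)); dr("top",(.035,y),.042,(255,255,0))
for y in (.093,.031,-.031,-.093): dr("top",(.018,y),.064,(0,255,255))
for sx in (-.039,.039):
  for sy in (-.012,.012): dr("top",(sx,.14+sy),.048,(255,0,255))
cv2.imwrite("pics/ov.png",im[:,:,::-1])
p=np.load("sidep.npy"); S=4
im=cv2.resize(p[140:270,250:390],None,fx=S,fy=S,interpolation=cv2.INTER_CUBIC)
def dr(n,q,z,col):
    u=proj("side",np.append(R@np.array(q)+t,z)); u=((u-[250,140]+.5)*S).astype(int); cv2.circle(im,tuple(int(v) for v in u),3,col,-1)
for y in (.124,.062,0,-.062,-.124): dr("top",(-.035,y),.042,(255,255,0)); dr("top",(.035,y),.042,(255,255,0))
for y in (.093,.031,-.031,-.093): dr("top",(.018,y),.064,(0,255,255))
for sx in (-.039,.039):
  for sy in (-.012,.012): dr("top",(sx,.14+sy),.048,(255,0,255))
cv2.imwrite("pics/ovs.png",im[:,:,::-1])
E
```

```text
top green ((545.21875, -26.404844284057617), (72.09434509277344, 41.79289627075195), 1.565537929534912)
blue ((676.5361328125, 73.71286010742188), (22.02989387512207, 78.98336791992188), 84.78539276123047)
side green ((545.50341796875, -21.182462692260742), (71.84949493408203, 43.5916748046875), 1.3655123710632324)
rack [ 0.6623 -0.065 ] -0.08995663553596181 -5.154135555407174
[[-0.3166 -2.8327]
 [-1.3166 -2.4327]
 [-4.1468 -1.5834]
 [-3.5468  1.5166]
 [ 1.523   1.866 ]
 [ 0.423  -2.034 ]
 [ 0.4927  0.3153]
 [-0.2073  4.2153]
 [ 1.6653  0.3743]
 [ 2.8653  1.1743]
 [ 0.9883 -3.1597]
 [-2.0117  0.3403]
 [ 3.5883  2.2403]]
(0.018, 0.093) [0.6886 0.026 ]
(0.018, 0.031) [ 0.683  -0.0357]
(0.018, -0.031) [ 0.6775 -0.0975]
(-0.035, -0.031) [ 0.6247 -0.0927]
(-0.002, -0.031) [ 0.6576 -0.0957]
(-0.11, -0.031) [ 0.55  -0.086]
```

View pics/ov.png

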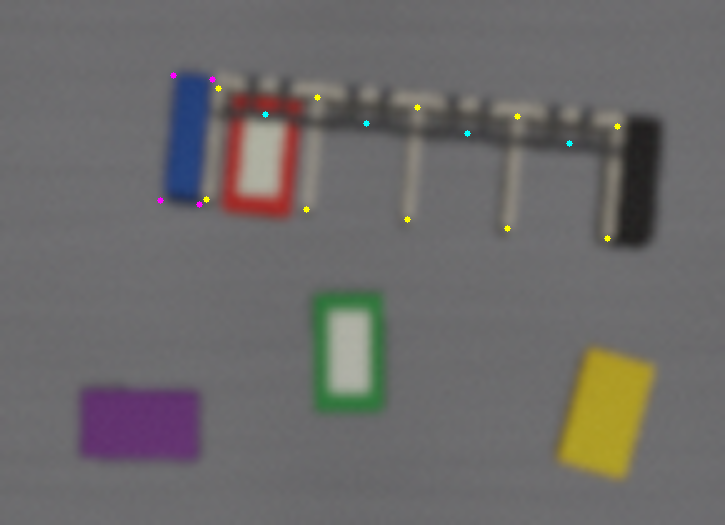

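View pics/ovs.png

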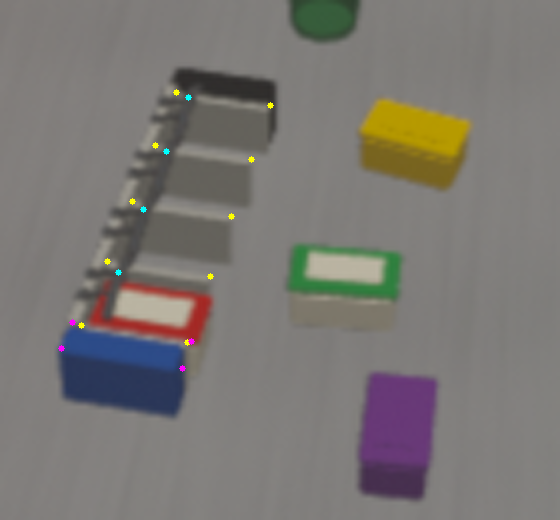

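The rack overlay fits within about 2 mm: origin (0.662,-0.065), yaw -5.15°. The tub is at (0.545,-0.024), yaw +1.5°. Now I close the fingers and move over bar 1.

```bash
python3 -m jog '[[1,0.02,-0.027,0,0.02],[1,0.02,-0.027,0,0.02],[1,0.02,-0.027,0,0.02],[1,0.02,-0.027,0,0.02],[1,0.02,-0.027,0,0.02],[1,0.02,-0.027,0,0.02],[1,0.02,-0.027,0,0.02],[1,0.02,-0.027,0,0.02]]' 10
python3 -m jog '[[1,0.02,-0.027,0,0.01],[1,0.02,-0.027,0,0.01],[1,0.02,-0.027,0,0.01],[1,0.02,-0.027,0,0],[1,0.02,-0.027,0,0],[1,0.02,-0.027,0,0],[1,0.02,-0.027,0,0],[1,0.02,-0.027,0,0]]'
python3 -m jog '[[1,0.02,-0.027,-0.01,0],[1,0.02,-0.027,-0.01,0],[1,0.02,-0.027,-0.01,0],[1,0.02,-0.027,-0.01,0],[1,0.02,-0.027,-0.01,0],[1,0.02,-0.027,-0.01,0],[1,0,0,0,0],[1,0,0,0,0]]'
```

```text
time_s: 1.87
tool_pos: [0.356, 0.4548, 0.2251]
orientation: [0.0, 0.061, 0.998, 0.0]
wrist_force: [1.0, -0.4, -0.1]
width: 0.0405
time_s: 2.53
tool_pos: [0.5162, 0.2387, 0.2252]
orientation: [0.0, 0.046, 0.999, 0.0]
wrist_force: [0.2, 0.5, -0.7]
width: 0.0003
time_s: 3.2
tool_pos: [0.6357, 0.0769, 0.1642]
orientation: [-0.001, 0.048, 0.999, -0.0]
wrist_force: [-0.2, 0.2, 0.9]
width: 0.0006
```

```bash
python3 -m jog '[[1,0.02,-0.017,0,0.005],[1,0.02,-0.017,-0.015,0],[1,0.013,-0.015,-0.025,0],[1,0,0,-0.025,0],[1,0,0,0,0],[1,0,0,0,0],[1,0,0,0,0]]'
```

```text
time_s: 3.78
tool_pos: [0.6885, 0.0302, 0.1014]
orientation: [0.0, 0.043, 0.999, 0.0]
wrist_force: [0.2, -0.1, 0.2]
width: 0.0003
```

```bash
python3 - <<'E'
from fit import *
for n in ["top","side"]:
    p,d=camera(n); x,y=(270,120) if n=="top" else (240,120)
    cv2.imwrite(f"pics/b1_{n}.png",cv2.resize(p[y:y+125,x:x+150],None,fx=4,fy=4,interpolation=cv2.INTER_CUBIC)[:,:,::-1])
s=readout.read_state();print(s["tool_pos"],s["wrist_force"])
E
```

```text
[0.6889 0.03   0.102 ] [ 0.3126  0.5772 -0.0135]
```

View pics/b1_side.png

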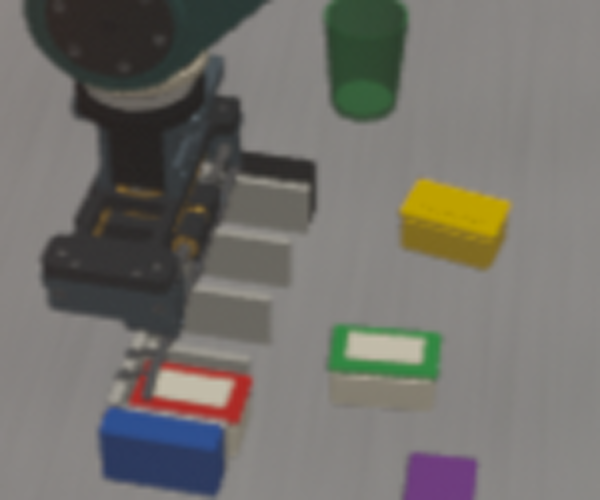

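The side view shows the fingertip above bar 1 (crop ~(150,340)), between the blue clip and the first divider. I descend slowly.

```bash
python3 -m jog '[[1,0,0,-0.01,0],[1,0,0,-0.01,0],[1,0,0,-0.003,0],[1,0,0,-0.003,0],[1,0,0,-0.003,0],[1,0,0,-0.002,0],[1,0,0,0,0],[1,0,0,0,0]]'
```

```text
time_s: 4.55
tool_pos: [0.6882, 0.0292, 0.0691]
orientation: [-0.0, 0.044, 0.999, 0.0]
wrist_force: [-3.1, -0.1, 5.3]
width: 0.0005
```

```bash
python3 -m jog '[[1,0,0,0.0015,0],[1,0,0,0,0],[1,0,0,0,0]]'; python3 - <<'E'
from fit import *
s=readout.read_state();print(s["tool_pos"],s["wrist_force"])
E
```

```text
time_s: 4.8
tool_pos: [0.6884, 0.0292, 0.0706]
orientation: [0.0, 0.044, 0.999, -0.0]
wrist_force: [-2.0, 0.7, 2.7]
width: 0.0007
[0.6884 0.0292 0.0706] [-2.0218  0.7268  2.6642]
```

```bash
python3 -m jog '[[1,-0.0007,-0.008,0,0],[1,-0.0007,-0.008,0.0005,0],[1,-0.0007,-0.008,0.001,0],[1,-0.0007,-0.008,0,0],[1,-0.0007,-0.008,0,0],[1,-0.0007,-0.008,-0.0005,0],[1,-0.0007,-0.008,-0.001,0],[1,-0.0007,-0.008,0,0]]'
python3 -m jog '[[1,0,0,0,0],[1,0,0,0,0]]'
```

```text
time_s: 5.47
tool_pos: [0.6827, -0.0356, 0.0704]
orientation: [0.0, 0.044, 0.999, 0.0]
wrist_force: [-0.1, 2.4, 4.0]
width: 0.0008
time_s: 5.63
tool_pos: [0.6828, -0.0356, 0.0705]
orientation: [0.0, 0.044, 0.999, -0.0]
wrist_force: [0.7, -3.2, 3.8]
width: 0.0003
```

Bar 2 is pressed: Fz about 4 N, 4.5 mm dip, tip at bar 2's position. On to bar 3.

```bash
python3 -m jog '[[1,-0.0007,-0.008,0,0],[1,-0.0007,-0.008,0.0005,0],[1,-0.0007,-0.008,0.001,0],[1,-0.0007,-0.008,0,0],[1,-0.0007,-0.008,0,0],[1,-0.0007,-0.008,-0.0005,0],[1,-0.0007,-0.008,-0.001,0],[1,-0.0007,-0.006,0,0]]'
python3 -m jog '[[1,0,0,0,0],[1,0,0,0,0]]'; python3 - <<'E'
from fit import *
for n in ["side","top"]:
    p,d=camera(n); x,y=(270,120) if n=="top" else (240,120)
    cv2.imwrite(f"pics/b3_{n}.png",cv2.resize(p[y:y+125,x:x+150],None,fx=4,fy=4,interpolation=cv2.INTER_CUBIC)[:,:,::-1])
E
```

```text
time_s: 6.3
tool_pos: [0.6771, -0.0978, 0.0703]
orientation: [0.0, 0.044, 0.999, 0.0]
wrist_force: [1.0, 1.9, 3.6]
width: 0.0005
time_s: 6.47
tool_pos: [0.6772, -0.0975, 0.0705]
orientation: [0.0, 0.044, 0.999, -0.0]
wrist_force: [-0.7, -2.5, 3.7]
width: 0.0001
```

View pics/b3_side.png

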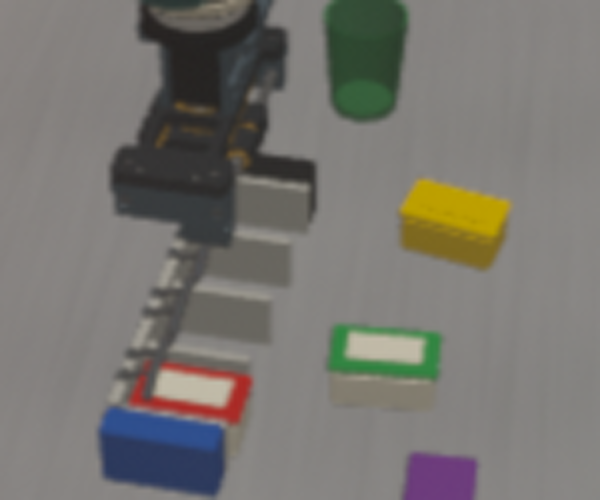

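The fingertip is on bar 3 (crop ~(205,240)), bar 4 untouched. I lift straight off, then go to the tub's +y side.

```bash
python3 -m jog '[[1,0,0,0.02,0],[1,0,0,0.03,0],[1,0,0,0.03,0],[1,-0.022,0.023,0,0],[1,-0.022,0.023,0,0],[1,-0.022,0.023,0,0],[1,-0.022,0.023,0,0],[1,-0.022,0.023,0,0]]'
python3 -m jog '[[1,-0.022,0.023,0,0],[1,0,0,0,0],[1,0,0,-0.03,0],[1,0,0,-0.03,0],[1,0,0,-0.03,0],[1,0,0,0,0],[1,0,0,0,0]]'; python3 - <<'E'
from fit import *
for n in ["side","top"]:
    p,d=camera(n); x,y=(270,120) if n=="top" else (240,120)
    cv2.imwrite(f"pics/s1_{n}.png",cv2.resize(p[y:y+125,x:x+150],None,fx=4,fy=4,interpolation=cv2.INTER_CUBIC)[:,:,::-1])
E
```

```text
time_s: 7.23
tool_pos: [0.5656, 0.0194, 0.1501]
orientation: [-0.0, 0.044, 0.999, 0.0]
wrist_force: [0.1, 0.0, 0.1]
width: 0.0003
time_s: 7.82
tool_pos: [0.5441, 0.0413, 0.0596]
orientation: [-0.002, 0.044, 0.999, -0.0]
wrist_force: [0.8, -0.3, 0.6]
width: 0.0004
```

View pics/s1_side.png

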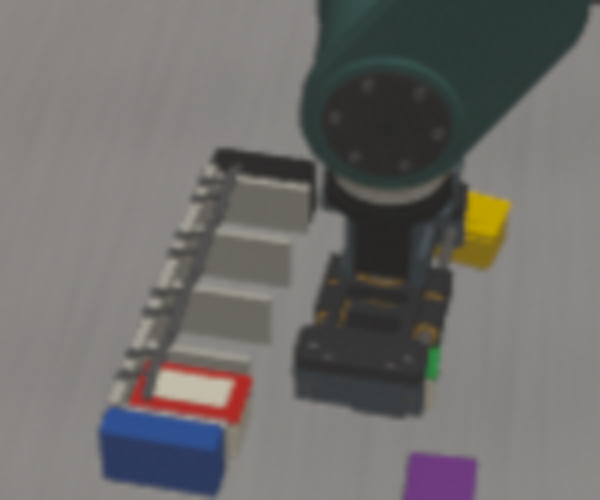

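```bash
python3 -m jog '[[1,0.007,0,-0.02,0],[1,0,0,-0.018,0],[1,-0.001,-0.01,0,0],[1,-0.001,-0.01,0,0],[1,-0.001,-0.008,0,0],[1,-0.001,-0.008,0,0],[1,-0.001,-0.008,0,0],[1,-0.001,-0.008,0,0]]'
python3 -m jog '[[1,-0.001,-0.008,0,0],[1,-0.001,-0.008,0,0],[1,-0.001,-0.008,0,0],[1,0,-0.006,0,0],[1,0,-0.004,0,0],[1,0,-0.002,0,0],[1,0,0,0,0],[1,0,0,0,0]]'; python3 - <<'E'
from fit import *
p,d=camera("side"); np.save("sp.npy",p); x,y=(240,120)
cv2.imwrite(f"pics/s2.png",cv2.resize(p[y:y+125,x:x+150],None,fx=4,fy=4,interpolation=cv2.INTER_CUBIC)[:,:,::-1])
E
```

```text
time_s: 8.58
tool_pos: [0.5466, -0.0118, 0.0234]
orientation: [0.001, 0.044, 0.999, 0.0]
wrist_force: [0.0, 2.3, 1.3]
width: 0.0002
time_s: 9.25
tool_pos: [0.5431, -0.0468, 0.0223]
orientation: [-0.0, 0.044, 0.999, -0.0]
wrist_force: [-0.3, -0.4, -0.3]
width: 0.0002
```

View pics/s2.png

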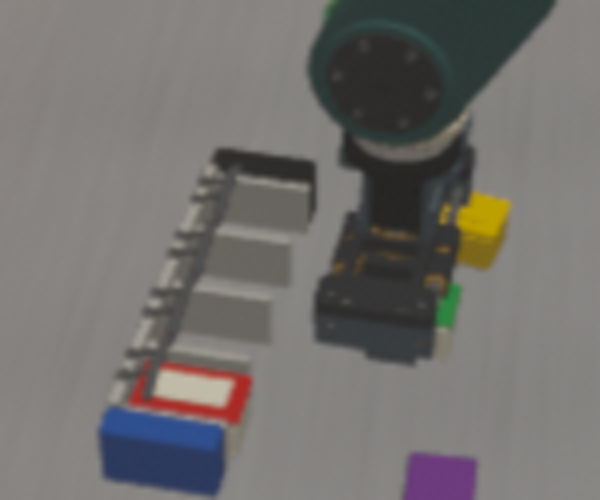

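```bash
python3 -m jog '[[1,0,0.015,0,0],[1,0,0.005,0.03,0],[1,0,0,0.03,0],[1,0,0,0.04,0],[1,-0.02,-0.01,0.02,0],[0.67,-0.02,-0.015,0,0],[0.67,-0.02,-0.015,0,0],[0.67,-0.018,-0.011,0,0]]'
python3 -m jog '[[0.67,0,0,0,0],[0.67,0,0,0,0]]'; python3 - <<'E'
from fit import *
for n in ["side","top"]:
    p,d=camera(n); np.save(n+"p2.npy",p); x,y=(270,120) if n=="top" else (240,120)
    cv2.imwrite(f"pics/s3_{n}.png",cv2.resize(p[y:y+125,x:x+150],None,fx=4,fy=4,interpolation=cv2.INTER_CUBIC)[:,:,::-1])
    try: print(n,lid(n,p,45,85,(.54,-.085),.038))
    except Exception as e: print(e)
E
```

```text
time_s: 9.97
tool_pos: [0.4642, -0.0782, 0.1428]
orientation: [0.0, 0.044, 0.999, -0.0]
wrist_force: [0.1, -0.3, 0.1]
width: 0.0141
time_s: 10.13
tool_pos: [0.4648, -0.0779, 0.1426]
orientation: [0.0, 0.044, 0.999, -0.0]
wrist_force: [0.3, 0.2, 0.8]
width: 0.0146
side ((537.2379760742188, -75.6488037109375), (43.974586486816406, 71.6385726928711), 84.64360809326172)
top ((550.0162353515625, -82.12994384765625), (42.093711853027344, 45.677818298339844), 83.7694320678711)
```

View pics/s3_side.png

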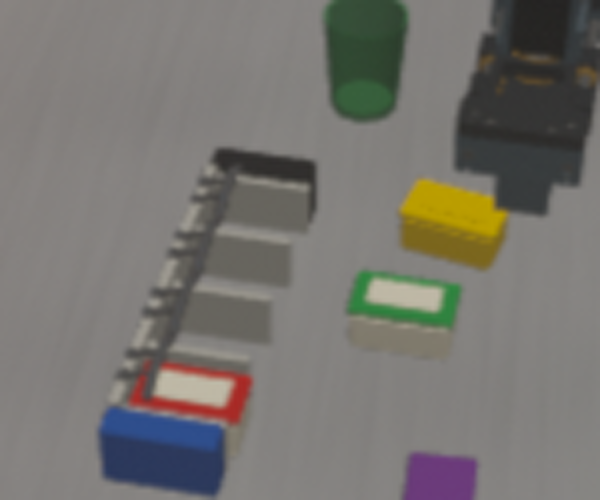

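View pics/s3_top.png

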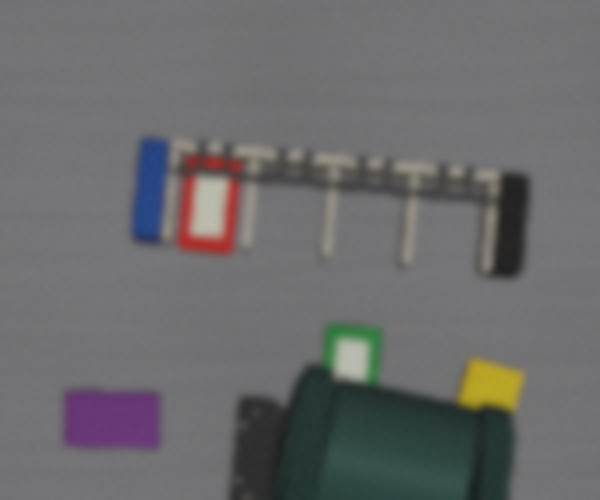

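The tub's yaw now matches the rack (-5.4°), but its axis is about 6 mm short of gap 3's centreline (tub ~353 vs gap line ~360 in the top crop). One more small side nudge.

```bash
python3 -m jog '[[1,0.02,0.02,0,0],[1,0.02,0.02,0,0],[1,0.02,0.018,0,0],[1,0.018,0,-0.02,0],[1,0,0,-0.035,0],[1,0,0,-0.035,0],[1,0,0,-0.03,0],[1,0,0,0,0]]'
python3 -m jog '[[1,0,-0.01,0,0],[1,0,-0.01,0,0],[1,0,-0.006,0,0],[1,0,-0.003,0,0],[1,0,-0.003,0,0],[1,0,0,0,0],[1,0,0,0,0]]'
```

```text
time_s: 10.9
tool_pos: [0.5405, -0.0188, 0.0173]
orientation: [-0.004, 0.043, 0.999, 0.0]
wrist_force: [-1.5, 0.6, -0.6]
width: 0.0004
time_s: 11.48
tool_pos: [0.5434, -0.052, 0.023]
orientation: [0.0, 0.044, 0.999, -0.0]
wrist_force: [-0.3, -0.1, -0.2]
width: 0.0006
```

```bash
python3 -m jog '[[1,0,-0.0015,0,0],[1,0,0.015,0,0],[1,0,0.005,0.03,0],[1,0,0,0.03,0],[1,0,0,0.04,0],[1,-0.02,-0.01,0.02,0],[0.67,-0.02,-0.015,0,0],[0.67,-0.02,-0.015,0,0]]'
python3 -m jog '[[0.67,-0.018,-0.01,0,0],[0.67,0,0,0,0],[0.67,0,0,0,0]]'; python3 - <<'E'
from fit import *
for n in ["side","top"]:
    p,d=camera(n); x,y=(270,120) if n=="top" else (240,120)
    cv2.imwrite(f"pics/s4_{n}.png",cv2.resize(p[y:y+125,x:x+150],None,fx=4,fy=4,interpolation=cv2.INTER_CUBIC)[:,:,::-1])
    print(n,lid(n,p,45,85,(.54,-.085),.038))
E
```

```text
time_s: 12.15
tool_pos: [0.4832, -0.0735, 0.1439]
orientation: [0.001, 0.043, 0.999, -0.0]
wrist_force: [-0.3, -1.0, -0.7]
width: 0.0112
time_s: 12.4
tool_pos: [0.4647, -0.0835, 0.1426]
orientation: [0.0, 0.044, 0.999, 0.0]
wrist_force: [-0.1, 0.6, -0.1]
width: 0.0149
side ((536.603759765625, -81.2909164428711), (44.04716110229492, 71.77275085449219), 85.12841033935547)
top ((549.577392578125, -87.94862365722656), (41.983184814453125, 45.20127868652344), 84.3642349243164)
```

View pics/s4_top.png

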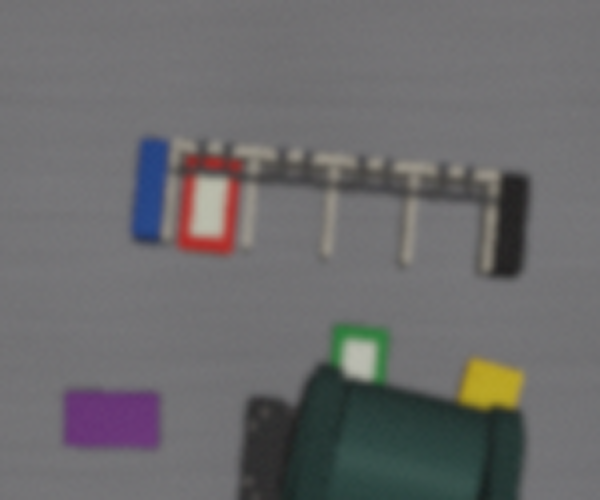

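Centred now: tub axis at ~360. Next I lower behind it and push end-on.

```bash
python3 -m jog '[[0.67,0,0.005,-0.04,0],[0.67,0,0,-0.04,0],[0.67,0,0,-0.035,0],[0.67,0,0,-0.005,0],[0.67,0.008,-0.0007,0,0],[0.67,0.008,-0.0007,0,0],[0.67,0.008,-0.0007,0,0],[0.67,0.008,-0.0007,0,0]]'
python3 -m jog '[[0.67,0.008,-0.0007,0,0],[0.67,0.008,-0.0007,0,0],[0.67,0.008,-0.0007,0,0],[0.67,0.006,-0.0005,0,0],[0.67,0.004,-0.0004,0,0],[0.67,0,0,0,0]]'; python3 - <<'E'
from fit import *
for n in ["side","top"]:
    p,d=camera(n); x,y=(270,120) if n=="top" else (240,120)
    cv2.imwrite(f"pics/s5_{n}.png",cv2.resize(p[y:y+125,x:x+150],None,fx=4,fy=4,interpolation=cv2.INTER_CUBIC)[:,:,::-1])
    try: print(n,lid(n,p,45,85,(.575,-.085),.038))
    except Exception as e: print(e)
E
```

```text
time_s: 13.17
tool_pos: [0.4997, -0.0814, 0.0245]
orientation: [0.002, 0.044, 0.999, -0.0]
wrist_force: [-2.3, 1.3, 1.5]
width: 0.015
time_s: 13.67
tool_pos: [0.5322, -0.0842, 0.0226]
orientation: [0.0, 0.044, 0.999, -0.0]
wrist_force: [-0.8, 0.0, 0.9]
width: 0.015
side ((600.8402099609375, -86.99496459960938), (43.94282913208008, 42.903316497802734), 85.09754943847656)
top ((608.319091796875, -93.23701477050781), (41.84135818481445, 26.48404312133789), 83.21540832519531)
```

View pics/s5_top.png

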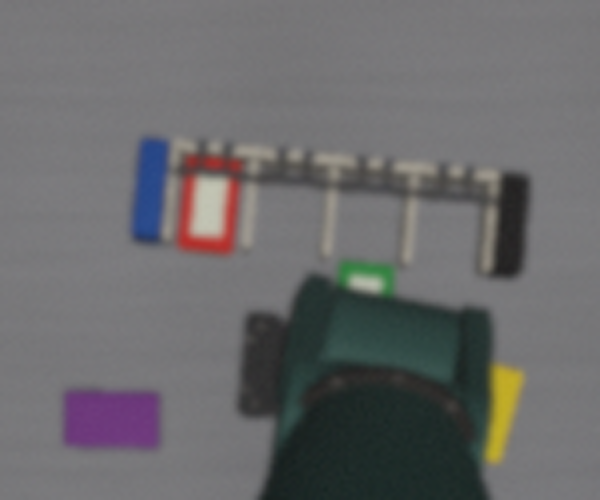

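View pics/s5_side.png

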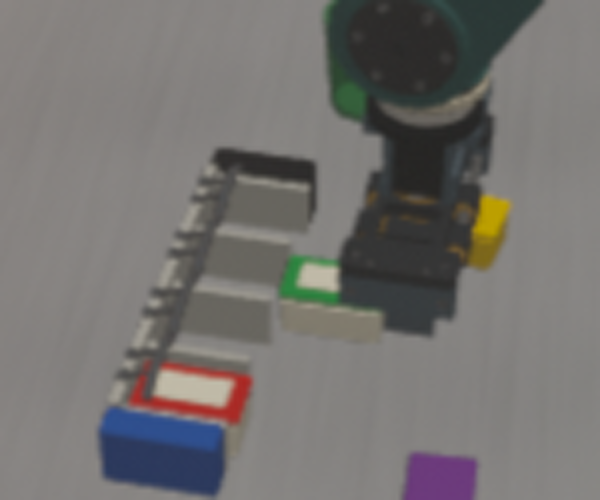

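The tub's nose is at the mouth of gap 3 (top crop ~(366,265), gap 327–407), centred and aligned. I keep pushing.

```bash
python3 -m jog '[[0.67,0.008,-0.0007,0,0],[0.67,0.008,-0.0007,0,0],[0.67,0.008,-0.0007,0,0],[0.67,0.008,-0.0007,0,0],[0.67,0.008,-0.0007,0,0],[0.67,0.008,-0.0007,0,0],[0.67,0.006,-0.0005,0,0],[0.67,0.005,-0.0005,0,0]]'
python3 -m jog '[[0.67,0.004,-0.0004,0,0],[0.67,0.002,-0.0002,0,0],[0.67,0.002,-0.0002,0,0],[0.67,0,0,0,0]]'
```

```text
time_s: 14.43
tool_pos: [0.591, -0.0894, 0.0224]
orientation: [0.0, 0.044, 0.999, -0.0]
wrist_force: [-1.1, 0.0, 1.9]
width: 0.0153
time_s: 14.77
tool_pos: [0.5984, -0.0901, 0.0225]
orientation: [0.0, 0.044, 0.999, -0.0]
wrist_force: [-0.2, 0.7, -0.7]
width: 0.0157
```

```bash
python3 -m jog '[[0.67,0.002,-0.0002,0,0],[0.67,0.002,-0.0002,0,0],[0.67,0.001,-0.0001,0,0]]'; python3 -m jog '[[0.67,0.001,-0.0001,0,0],[0.67,0.001,-0.0001,0,0]]'; python3 - <<'E'
from fit import *
for n in ["side","top"]:
    p,d=camera(n); x,y=(270,120) if n=="top" else (240,120)
    cv2.imwrite(f"pics/s6_{n}.png",cv2.resize(p[y:y+125,x:x+150],None,fx=4,fy=4,interpolation=cv2.INTER_CUBIC)[:,:,::-1])
E
```

```text
time_s: 15.02
tool_pos: [0.6033, -0.0906, 0.0224]
orientation: [0.0, 0.044, 0.999, -0.0]
wrist_force: [0.1, -0.1, -0.0]
width: 0.0151
time_s: 15.18
tool_pos: [0.6036, -0.0906, 0.0222]
orientation: [-0.002, 0.044, 0.999, 0.0]
wrist_force: [-16.2, 1.0, 12.4]
width: 0.0155
```

View pics/s6_top.png

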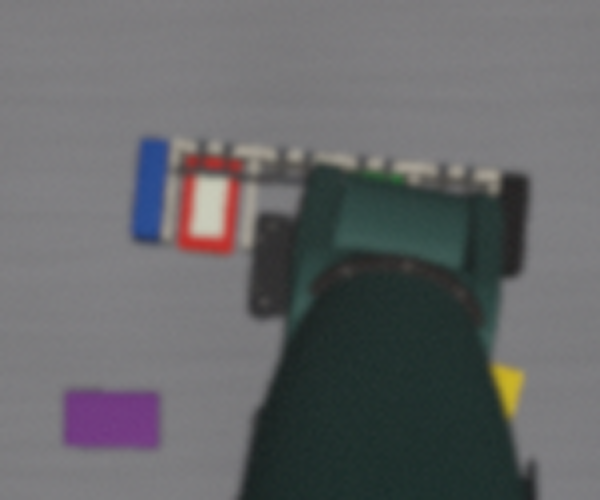

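View pics/s6_side.png

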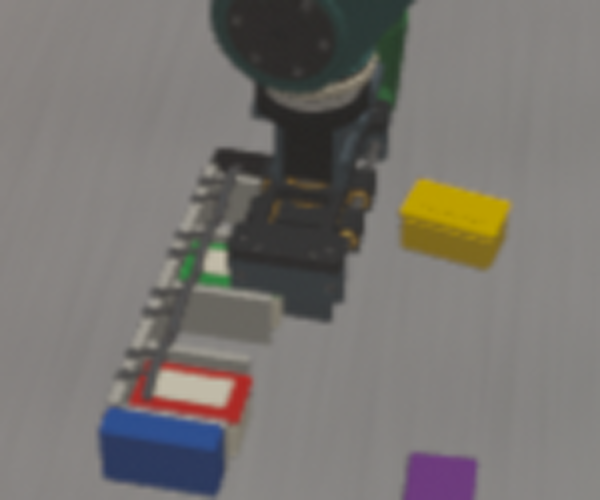

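At x=0.6036 (expected home 0.6047) the push stalled with -16 N, so the tub is against the back wall. I back straight off, then raise and check.

```bash
python3 -m jog '[[0.67,-0.005,0.0004,0,0],[0.67,-0.02,0.0018,0,0],[0.67,-0.03,0.0027,0,0],[0.67,-0.02,0.002,0.02,0],[0.67,-0.02,0.01,0.03,0],[0.67,0,0.03,0.03,0],[0.67,0,0.04,0.03,0],[0.67,0,0.04,0,0]]'
python3 -m jog '[[0.67,-0.02,0.035,0,0],[0.67,-0.02,0.035,0,0],[0.67,-0.02,0.035,0,0],[0.67,0,0.035,0,0],[0.67,0,0,0,0],[0.67,0,0,0,0]]'; python3 - <<'E'
from fit import *
for n in ["side","top"]:
    p,d=camera(n); x,y=(270,120) if n=="top" else (240,120)
    cv2.imwrite(f"pics/s7_{n}.png",cv2.resize(p[y:y+125,x:x+150],None,fx=4,fy=4,interpolation=cv2.INTER_CUBIC)[:,:,::-1])
    cv2.imwrite(f"pics/full7_{n}.png",p[:,:,::-1])
    for nm,h,c in [("green",(45,85),(.657,-.095)),("red",(0,6),(.668,.03))]:
        try: print(n,nm,lid(n,p,*h,c,.038))
        except Exception as e: print(e)
    for l in ["glass","bowl"]: print(l,[(round(r["p"],2),c2w(n,r["point"])) for r in nets.mark_of(n,l)[:1]])
E
```

```text
time_s: 15.95
tool_pos: [0.5125, 0.0293, 0.1316]
orientation: [0.004, 0.045, 0.999, 0.0]
wrist_force: [1.6, 0.5, 0.9]
width: 0.0149
time_s: 16.45
tool_pos: [0.4501, 0.1704, 0.1272]
orientation: [0.001, 0.042, 0.999, 0.0]
wrist_force: [0.3, -0.1, 0.9]
width: 0.0151
side green ((649.0711669921875, -92.68316650390625), (43.82681655883789, 58.36785888671875), 84.00654602050781)
side red ((666.43994140625, 32.092010498046875), (47.68797302246094, 75.63622283935547), 83.7339096069336)
glass [(0.8, array([ 0.5926, -0.3532, -0.0045]))]
bowl [(0.56, array([ 0.5924,  0.3648, -0.0047]))]
top green ((648.1923217773438, -97.26725769042969), (42.456661224365234, 55.3586311340332), 84.87788391113281)
top red ((667.0219116210938, 27.990407943725586), (44.75075149536133, 76.17757415771484), 84.48394012451172)
glass [(0.63, array([ 0.5934, -0.3561, -0.0027]))]
bowl [(0.57, array([0.595 , 0.363 , 0.0034]))]
```

View pics/s7_top.png

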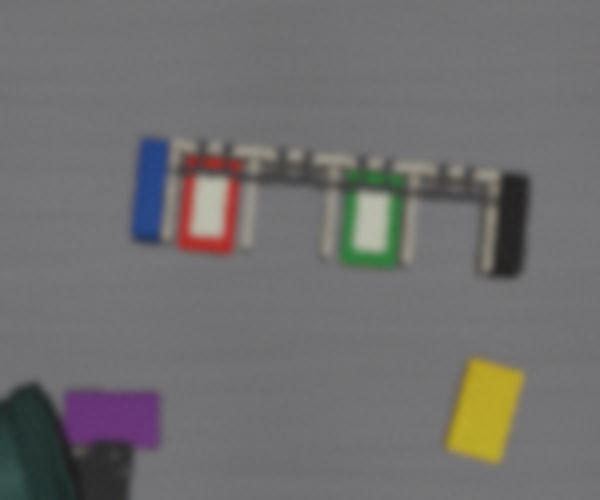

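View pics/s7_side.png

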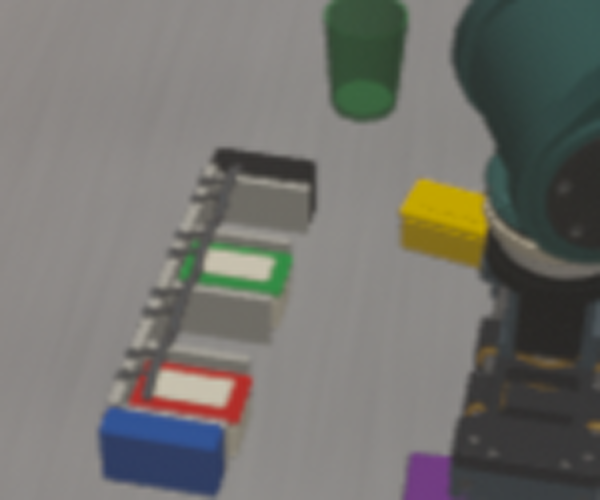

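Both views show the green tub seated in gap 3. Its front edge is at rack x ≈ -39 mm, the home value, and slightly deeper than the red tub. The red tub, glass and bowl are unmoved and the bars are up. Handing in.

```bash
python3 -c "
from station import job; print(job.job_done())"
```

```text
the job is handed in; nothing more can be done
None
```

I counted along the rack from the blue clip and pushed the green-lidded tub fully home in the third gap. I handed the job in at about 16.5 s on the robot clock, and no verdict is reported.

- **Counting:** The closed fingertip slid over bars 1, 2 and 3. Each dipped about 4.5 mm at 3–4 N, worked out from the fingertip height. Bar 1 was briefly close to its hard stop (about 5.9 mm, 5 N). I lifted off at bar 3, about 20 mm short of bar 4.
- **Tub:** I nudged it sideways twice to line it up with gap 3, because the first nudge stopped about 6 mm short. I then pushed it end-on with two fingers until it stalled against the back wall at about 16 N.
- **Last checks:** With the gripper clear, both cameras put the tub's front edge at about -39 to -40 mm in the rack frame (home is -39). The red tub, glass and bowl were within measuring error of where they started.
- **Disagreement:** The two cameras differed by about 5 mm in y on the tub's position throughout. I went by how the tub sat relative to the rack in the same picture.

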